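# Press a splined handwheel home on a valve stem and hold it

### The job

Take the handwheel with the square, toothed boss and put it right way up (as it lies) over the stem of the valve, turned so that its splines mesh; slide it fully home on the bonnet face against the spring ring under it. Finish while still holding it pressed down there, so that the retaining clip could be fitted: do not let go. Leave everything else on the bench where it is.

Things in the scene. Friction and masses are not known exactly. Their poses are not given: they have to be found in the camera images.
- handwheel: aluminium valve handwheel lying flat: round rim (outer dia 130, 2 to 12 mm up), four spokes on the diagonals (tops 11 mm up), square boss 44 across flats, 50 tall; flats square to its x and y axes, the same every 90 degrees. Origin: centre of the boss underside; z up. About 0.35 kg. Grip the boss flats from above, fingertips 14 mm above the underside to clear rim and spokes.
- boss_top (a point): centre of the boss's top face, 50 mm above the handwheel's origin, same axes. The bore runs right through: four inward teeth (8.2 mm wide, 1 mm short of either face) on the diagonals, inner faces 10.5 mm from the axis; between them four slots, behind the middles of the flats, reach 16 mm from the axis.
- stem_seat (a point): point on the valve stem's axis at the level of the flat bonnet face (dia 68), 130 mm above the table; z up the stem, y along the pipe. The valve (dark, flanged, on a 130 by 200 mm plate) is fixed. Fully home, the handwheel's underside lies on the bonnet face, its origin at this point and its x or y axis along this frame's x (splines repeat every 90 degrees; play 6 degrees, 1 to 1.5 mm).
- stem_tip (a point): tip of the steel stem, 55 mm above stem_seat, same axes. Round core dia 18 with a tapered nose (dia 18 at 44 mm above the bonnet face, dia 9 at the tip); four outward teeth along x and y, 7 mm wide, out to 14.5 mm from the axis, from the bonnet face up to 30 mm above it, the top 5 mm tapered to 3.6 mm wide. These enter the handwheel's slots.
- spring_ring (a joint): brass spring ring (dia 39) round the foot of the stem, standing 8 mm proud of the bonnet face: how far it is pressed down, in m; 0 = up, 0.008 = level with the bonnet face. Spring force 7.2 N at 0, 13.6 N at 0.008; it lifts the handwheel again if this is not held down.
- plain_wheel: look-alike to be left alone: same rim, but round boss (dia 44, 50 tall), plain round 16 mm bore and three spokes; origin at centre of its underside
- wrench: steel wrench 180 mm long lying on the table, a bystander; origin at its middle, x along it
- pipe_nipple: upright dark steel pipe piece, dia 42, 60 tall, a bystander; origin at centre of underside
- blind_flange: flat round steel blank flange, dia 90, 12 thick, a bystander; origin at centre of underside
- oil_bottle: white plastic bottle, dia 72, 150 tall, a bystander; origin at centre of underside
- tin: steel tin, dia 68, 80 tall, a bystander; origin at centre of underside
There are look-alikes about, which are no part of the job. What is shaped like the handwheel but orange or red is not meant.

How it is judged:
On the way, in this order (a step that is already met when the one before it is completed fails the run):
1. the handwheel is lifted off the table in the gripper (height (world z) of handwheel above 0.06 m and contact force between the fingers and handwheel above 1 N), for 0.2 s.
2. the handwheel's splines have meshed with the stem's (underside less than 22 mm above the bonnet face, on the axis) (z of handwheel in the frame of stem_seat below 0.022 m and horizontal distance between handwheel and stem_seat below 0.004 m and angle between handwheel's own z axis and vertical below 0.12 rad).
At the end, for the whole second after the job is handed in: The handwheel is right way up on the valve stem, its underside within 2 mm of the bonnet face, within 3 mm of the stem axis and level to 0.06 rad, the spring ring pressed down more than 6 mm, and the gripper's fingers still hold or press it (over 2 N) with nothing moving, through the last second (z of handwheel in the frame of stem_seat between -0.003 and 0.002 m and horizontal distance between handwheel and stem_seat below 0.003 m and angle between handwheel's own z axis and vertical below 0.06 rad and value of joint spring_ring above 0.006 m and contact force between the fingers and handwheel above 2 N and linear speed of handwheel below 0.02 m/s); the arm keeps its last pose, push and grip.
It fails at once if the plain wheel or another thing standing on the bench is moved more than 30 mm or tipped over (distance of any of plain_wheel, wrench, pipe_nipple, blind_flange, oil_bottle, tin from where it was at the start of the episode above 0.03 m or angle between any of plain_wheel, wrench, pipe_nipple, blind_flange, oil_bottle, tin's own z axis and vertical above 0.5 rad).
It also fails if it takes over 42 s, if anything falls off the work surface, if the arm or the gripper's body presses on something with over 40 N, if the wrist force passes 120 N, or if a joint passes its speed limit or range.

### The arm

A 6-joint arm with a two-finger parallel gripper is mounted at the origin on the work surface. World frame = base frame: x ahead of the robot, y to its left, z up, the work surface at z = 0. Lengths are in m, angles in rad, forces in N, time in s.
With the tool pointing down it reaches from about 0.35 to 0.975 m from the base axis. Payload 7.1 kg.
Tool frame: the origin (TCP) lies on the centre line of the jaws, within the pads' length; the fingertips stand 17 mm ahead of it and the grasp point (between the pads) lies 2 mm behind it; x points along the fingers, y is the direction in which the jaws open and shut, and the axes are right-handed (so a half turn about x gives the same grasp; the last joint's range is limited). The gripper opens to 88 mm and grips with 3 to 60 N. Pads are 20 mm wide; open, the fingers measure 115 mm over their backs; the gripper's body (75 mm by 178 mm) begins 61 mm behind the grasp point.
Start: joints at [-0.019, 0.423, 1.63, -0, 1.089, -0.019], TCP at [0.625, 0, 0.24] pointing down, gripper open.
Joint ranges: [-3, 3], [-0.9, 2.11], [0.09, 2.58], [-1.31, 4.45], [0.11, 2.69], [-2.54, 2.54]. Speed limits (rad/s): [2.39, 2.39, 3.01, 3.14, 3.14, 3.14].

### API

Orientations are given as a unit quaternion [w, x, y, z].
In Python, from rig import monitor, optics, env gives the robot as it stands. The module is installed in compiled form; this text tells all that it offers.
- The arm moves only by the tool move_arm, never from a script. Its argument "deltas" is a list of rows, each a list of 7 numbers: the turn, a rotation vector about the tool's x, y, z in rad, then the shift along the tool's x, y, z in m, then the opening, from -1 (shut) to 1 (fully open). A call has 1 to 12 rows; each row is the pose to reach, as a shift and turn from the pose measured when the call began, along the tool's axes at that moment; what a row does not reach only later rows make up. A row lasts 1/8 s, in which the tool goes at most 62.5 mm and 10.7 degrees, less where a joint would pass 70% of its speed; a pose out of reach is approached as far as the arm can. A call with a gripper value outside its range is refused whole. The fingers move at their own pace and stop on an object; "grip_force" is the grip in N (left out, the last holds). Time passes only in rows, so rows that repeat a pose let the fingers close. It gives the time, the measured TCP pose, the force and the opening at its end, in the units of the state.
- monitor.state(): the state, without advancing time (a new reading comes with each control period).
- optics.grab_frame(name): name is "scene" or "side" or "wrist"; returns a dict with "color" (420x560x3 uint8, red, green, blue), "z_map" (420x560 float32, m along the optical axis (not along the pixel's ray), 0 where there is no reading), "K" (3x3 intrinsics, pixels), "T" (4x4, takes a point from camera to world coordinates). Camera axes: x right, y up, looking along -z (the intrinsics and any distortion apply to the point x, -y, -z); pixel columns grow to the right and rows downward; lengths in m; the calibration is good to about 2 mm. A picture is of the moment at which its call begins.
- env.finish_job(): hands the job in, once; it reports no verdict.
The state is a dict: "time_s": time; "joints": joint angles; "dq": joint speeds; "joint_torque": joint torques, N m; "ee_pos": TCP position; "tool_rot": TCP orientation; "ft_force": force on the tool from outside, world axes, zero at the start; "wrist_torque": the same for the moment, N m; "opening": finger opening in m.
Only numpy, scipy, OpenCV 4.12 (cv2) and the standard library are available. Lean on these libraries where they do the work, as an engineer would, in place of code of your own. Each camera call takes 0.05 s, during which the arm holds its last target.

## Working session

There is one attempt and no reset: what is moved stays moved. The work goes in short steps, Python scripts to look and compute and a tool call to move; the robot and the scene stay as the last step left them, time stands still between calls to the robot, and variables do not carry over. Pictures are saved under pics/ and viewed, and the job is handed in when it is done.

Besides the shell and the picture viewer there is one more tool, called after "Request:" in YAML: its name, and indented under it one key for each argument. move_arm: Moves the arm, as the interface text tells. Its arguments: {"type":"object","properties":{"deltas":{"type":"array","items":{"type":"array","items":{"type":"number"}}},"grip_force":{"type":"number"}},"required":["deltas"]}

```bash
mkdir -p pics; cat > h.py <<'E'
import numpy as np, cv2
from rig import monitor, optics, env
def grab(n):
    f=optics.grab_frame(n); np.savez('last_%s.npz'%n,**{k:f[k] for k in('color','z_map','K','T')}); return f
def load(n): return dict(np.load('last_%s.npz'%n))
def pts(f):
    z=f['z_map'];K=f['K'];h,w=z.shape;u,v=np.meshgrid(np.arange(w),np.arange(h))
    x=(u-K[0,2])/K[0,0]*z;y=(v-K[1,2])/K[1,1]*z
    P=np.stack([x,-y,-z],-1); return P@f['T'][:3,:3].T+f['T'][:3,3]
def save(n,im): cv2.imwrite('pics/'+n,im[...,::-1])
E
python3 - <<'E'
from h import *
for n in('scene','side','wrist'):
    f=grab(n); save(n+'0.png',f['color']); print(n,f['T'].round(3).tolist(),f['K'].round(1).tolist())
s=monitor.state();print(s)
E
```

```text
scene [[0.875, -0.321, 0.363, 0.933], [0.485, 0.566, -0.667, -0.838], [0.009, 0.76, 0.65, 0.946], [0.0, 0.0, 0.0, 1.0]] [[460.5, 0.0, 276.8], [0.0, 460.5, 222.2], [0.0, 0.0, 1.0]]
side [[0.782, 0.473, -0.405, -0.067], [-0.623, 0.594, -0.509, -0.766], [0.0, 0.651, 0.759, 1.206], [0.0, 0.0, 0.0, 1.0]] [[540.7, 0.0, 284.5], [0.0, 540.7, 205.8], [0.0, 0.0, 1.0]]
wrist [[1.0, -0.0, 0.0, 0.624], [0.0, 0.965, 0.261, 0.071], [-0.0, -0.261, 0.965, 0.386], [0.0, 0.0, 0.0, 1.0]] [[315.6, 0.0, 279.1], [0.0, 315.6, 212.8], [0.0, 0.0, 1.0]]
{'time_s': 0.15, 'joints': array([-1.89748170e-02,  4.23702476e-01,  1.63048694e+00, -1.51976117e-05,
        1.08861144e+00, -1.89777968e-02]), 'dq': array([-0.00084631, -0.00224725, -0.0025235 , -0.00113684, -0.00036567,
        0.00068861]), 'joint_torque': array([ 9.52650989e-04, -5.44981134e+01, -2.73919362e+01,  6.45430083e-02,
        2.04369903e-02, -3.19723256e-05]), 'ee_pos': array([6.24592387e-01, 4.52526414e-05, 2.39067857e-01]), 'tool_rot': array([ 0.49969799,  0.49969771,  0.50030684, -0.50029709]), 'ft_force': array([ 0.05870168, -0.2131248 ,  0.25370069]), 'wrist_torque': array([-0.02034846,  0.00369137,  0.01912018]), 'opening': 0.0878456793924412}
```

View pics/scene0.png

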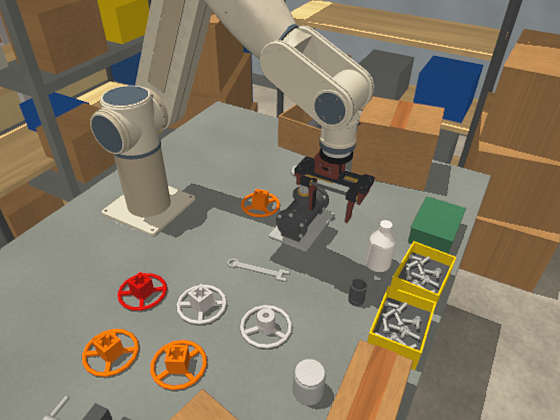

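View pics/side0.png

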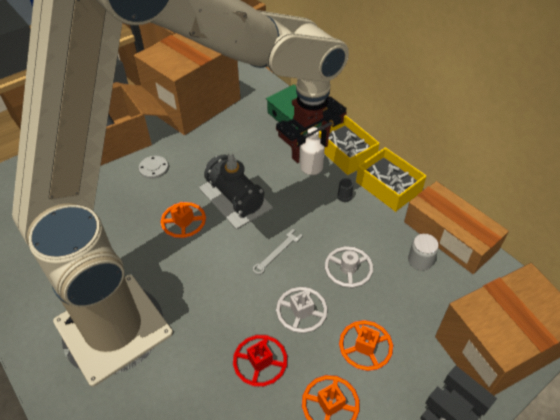

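View pics/wrist0.png

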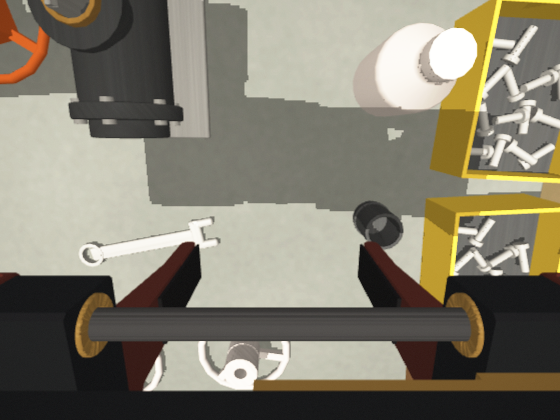

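The candidates are the white wheels at scene (202,302), square boss with four spokes, and (266,325), round boss with three spokes. The coloured look-alikes are red (142,291) and orange (110,352), (178,363), (262,202). I choose (202,302) and will check it in a crop.

```bash
python3 - <<'E'
from h import *
a=load('scene');b=load('side')
c1=cv2.resize(a['color'][270:335,165:300],None,fx=4,fy=4,interpolation=cv2.INTER_CUBIC)
c2=cv2.resize(b['color'][280:340,265:400],None,fx=4,fy=4,interpolation=cv2.INTER_CUBIC)
c3=cv2.resize(b['color'][140:240,190:325][:],None,fx=4,fy=4)[:]
save('crop1.png',np.vstack([c1,c2]))
save('crop2.png',c3)
for n,f,(u,v) in(('scene',a,(202,302)),('side',b,(302,308))):
    P=pts(f); w=P[v-30:v+30,u-30:u+30].reshape(-1,3); z=f['z_map'][v-30:v+30,u-30:u+30].ravel()
    m=(z>0)&(abs(w[:,2]-.05)<.006); q=w[m]; print(n,m.sum(),q.mean(0),q.min(0),q.max(0))
    if m.sum()>10:
        r=cv2.minAreaRect((q[:,:2]*1000).astype(np.float32));print(r)
    m=(z>0)&(w[:,2]>.005)&(w[:,2]<.016); q=w[m]; print('rim',m.sum(),q.min(0),q.max(0),(q.min(0)+q.max(0))/2)
# side: stem area
P=pts(b);w=P[130:230,190:280];m=(b['z_map'][130:230,190:280]>0)&(w[...,2]>.12)
q=w[m]
for lo in(.12,.126,.134,.14,.15,.16,.17,.18): 
    k=q[(q[:,2]>=lo)&(q[:,2]<lo+.008)]; print(lo,len(k),k.mean(0) if len(k) else 0,k.min(0) if len(k) else 0,k.max(0)if len(k) else 0)
E
```

```text
scene 202 [ 0.39543949 -0.25550463  0.04853741] [ 0.36857245 -0.2814529   0.04402402] [ 0.42137007 -0.22970647  0.05334284]
((394.1618957519531, -255.40489196777344), (44.97002410888672, 47.985076904296875), 77.78050231933594)
rim 620 [ 0.28549746 -0.31885581  0.00502448] [ 0.45861353 -0.16847057  0.01598453] [ 0.3720555  -0.24366319  0.0105045 ]
side 250 [ 0.39389097 -0.25474971  0.04973514] [ 0.36783437 -0.27958505  0.044053  ] [ 0.41983653 -0.22841022  0.05565003]
((394.23046875, -254.93040466308594), (47.00666427612305, 45.76588439941406), 77.40650177001953)
rim 872 [ 0.28824785 -0.34434781  0.00500557] [ 0.51315706 -0.13810809  0.01599315] [ 0.40070246 -0.24122795  0.01049936]
0.12 60 [0.46990591 0.14198676 0.12497115] [0.4456049  0.12095219 0.12015674] [0.51268564 0.19134323 0.12796321]
0.126 193 [0.47472529 0.15140644 0.1304923 ] [0.44578397 0.12095219 0.12600254] [0.51374056 0.19223953 0.13397307]
0.134 78 [0.47687617 0.14994169 0.13700388] [0.45161661 0.12362603 0.13400008] [0.50674098 0.18152531 0.14184807]
0.14 28 [0.47943522 0.14819643 0.14328532] [0.4606665  0.13631827 0.14010762] [0.50135195 0.16167237 0.14698149]
0.15 25 [0.4771398  0.152799   0.15416254] [0.46466487 0.14191875 0.15039618] [0.49457361 0.16015518 0.15774563]
0.16 19 [0.4779395  0.15027807 0.16331653] [0.46796161 0.1417586  0.16044004] [0.49004126 0.15920602 0.16769237]
0.17 15 [0.47766321 0.15341841 0.17427993] [0.47093015 0.14977519 0.17032471] [0.48793293 0.15966376 0.17799234]
0.18 9 [0.47718991 0.1547964  0.18349086] [0.47107264 0.15018269 0.18067326] [0.48493223 0.15684752 0.18644551]
```

View pics/crop1.png

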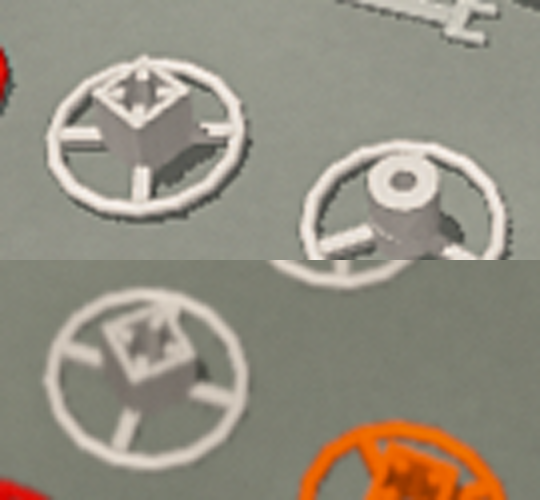

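View pics/crop2.png

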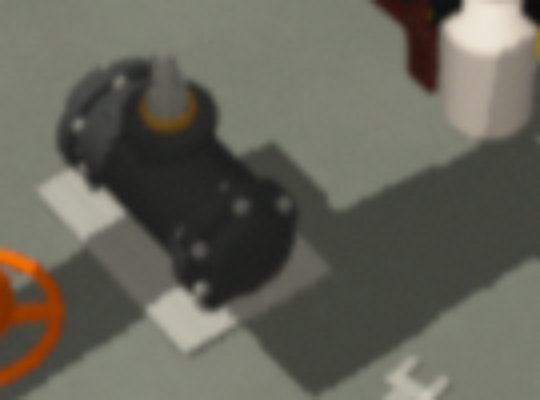

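The crop shows the chosen wheel has the square, slotted boss and four spokes; its neighbour has a round boss and three spokes. I'm moving above the chosen one.

Request:
move_arm:
  deltas:
    - [0.05, 0, 0, 0.01, -0.05, 0.055, 1]
    - [0.1, 0, 0, 0.02, -0.1, 0.11, 1]
    - [0.15, 0, 0, 0.03, -0.15, 0.165, 1]
    - [0.2, 0, 0, 0.04, -0.19, 0.21, 1]
    - [0.216, 0, 0, 0.05, -0.22, 0.245, 1]
    - [0.216, 0, 0, 0.05, -0.2305, 0.255, 1]
    - [0.216, 0, 0, 0.05, -0.2305, 0.255, 1]
    - [0.216, 0, 0, 0.05, -0.2305, 0.255, 1]

```text
time_s: 1.15
ee_pos: [0.3945, -0.2548, 0.1895]
tool_rot: [-0.443, -0.551, -0.443, 0.551]
ft_force: [0.4, 0.5, -0.4]
opening: 0.0877
```

```bash
python3 - <<'E'
from h import *
f=grab('wrist');save('w1.png',f['color'])
P=pts(f);z=f['z_map']
m=(z>0)&(abs(P[...,2]-.05)<.006)&(np.hypot(P[...,0]-.394,P[...,1]+.255)<.04)
q=P[m];print(m.sum(),q.mean(0),cv2.minAreaRect((q[:,:2]*1000).astype(np.float32)))
print(f['T'].round(3).tolist(),monitor.state()['ee_pos'])
E
```

```text
1585 [ 0.39412996 -0.2511978   0.0510192 ] ((394.3857727050781, -251.93202209472656), (44.36479568481445, 43.98459243774414), 76.8912353515625)
[[0.977, 0.207, 0.056, 0.409], [-0.215, 0.943, 0.255, -0.185], [0.001, -0.261, 0.965, 0.336], [0.0, 0.0, 0.0, 1.0]] [ 0.39478411 -0.25458289  0.1895366 ]
```

View pics/w1.png

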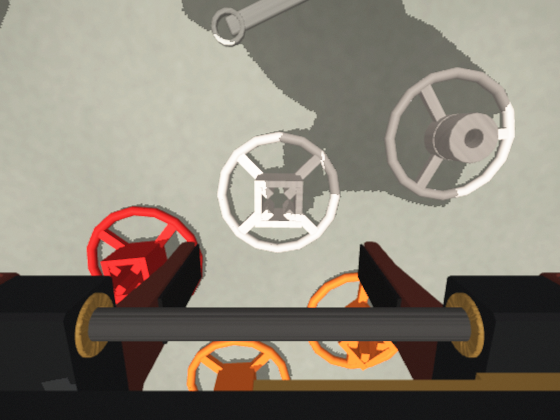

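The wrist view shows the wheel centred at (279,198) between the jaws, with its flats aligned. Descending and gripping.

Request:
move_arm:
  deltas:
    - [0, 0, 0, 0.04, 0, -0.001, 1]
    - [0, 0, 0, 0.085, 0, -0.001, 1]
    - [0, 0, 0, 0.125, 0, -0.001, 1]
    - [0, 0, 0, 0.15, 0, -0.001, 1]
    - [0, 0, 0, 0.1585, 0, -0.001, 1]
    - [0, 0, 0, 0.1585, 0, -0.001, 1]
    - [0, 0, 0, 0.1585, 0, -0.001, -1]
    - [0, 0, 0, 0.1585, 0, -0.001, -1]
    - [0, 0, 0, 0.1585, 0, -0.001, -1]
    - [0, 0, 0, 0.1585, 0, -0.001, -1]
    - [0, 0, 0, 0.1585, 0, -0.001, -1]
  grip_force: 50

```text
time_s: 2.58
ee_pos: [0.3946, -0.2536, 0.0311]
tool_rot: [-0.443, -0.551, -0.444, 0.551]
ft_force: [-2.8, 0.8, 2.4]
opening: 0.0435
```

Request:
move_arm:
  deltas:
    - [0, 0, 0, -0.03, 0, 0, -1]
    - [0, 0, 0, -0.08, 0, 0, -1]
    - [0, 0, 0, -0.13, 0, 0, -1]
    - [0, 0, 0, -0.18, 0, 0, -1]
    - [-0.04, 0, 0, -0.22, 0.003, -0.04, -1]
    - [-0.09, 0, 0, -0.25, 0.006, -0.09, -1]
    - [-0.14, 0, 0, -0.26, 0.01, -0.14, -1]
    - [-0.19, 0, 0, -0.26, 0.013, -0.19, -1]
    - [-0.216, 0, 0, -0.26, 0.016, -0.24, -1]
    - [-0.216, 0, 0, -0.26, 0.0187, -0.28, -1]
    - [-0.216, 0, 0, -0.26, 0.0187, -0.295, -1]
    - [-0.216, 0, 0, -0.26, 0.0187, -0.295, -1]

```text
time_s: 4.08
ee_pos: [0.4757, 0.0309, 0.2905]
tool_rot: [0.5, 0.499, 0.501, -0.5]
ft_force: [-0.2, -0.6, -4.9]
opening: 0.044
```

```bash
python3 - <<'E'
from h import *
f=grab('wrist');save('w2.png',f['color']);s=grab('side');save('s2.png',s['color'])
print(monitor.state()['ee_pos'],monitor.state()['tool_rot'],monitor.state()['opening'])
E
```

```text
[0.47562968 0.02979847 0.29065108] [-0.49955617 -0.49925253 -0.50055864  0.50063119] 0.04368736688905837
```

View pics/w2.png

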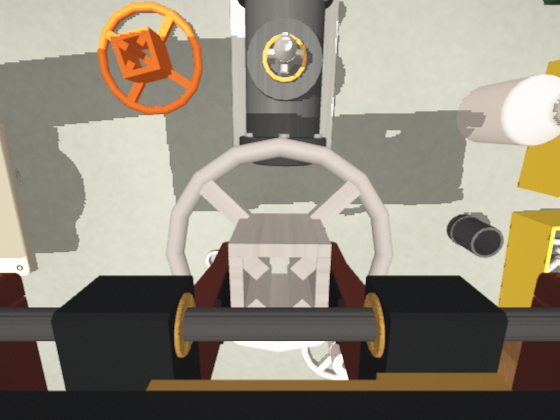

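View pics/s2.png

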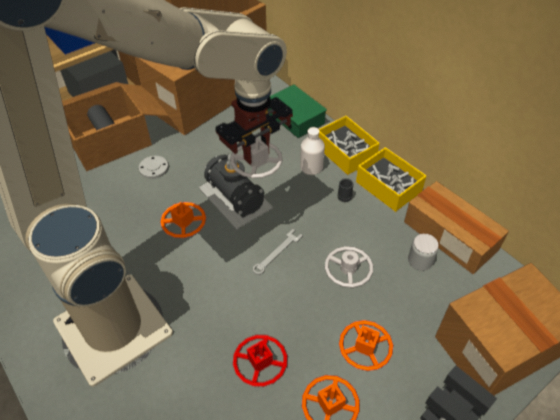

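The wheel is held level with its boss at (280,255). The valve stem shows at (285,48), with the brass ring round (285,58). Next I measure the stem's axis and yaw, and the held boss.

```bash
python3 - <<'E'
from h import *
f=load('wrist');c=f['color'];P=pts(f);z=f['z_map'];K=f['K'];T=f['T']
save('w2c.png',cv2.resize(c[0:165,225:345],None,fx=5,fy=5,interpolation=cv2.INTER_CUBIC)[:600])
def cast(u,v,zz):
    d=T[:3,:3]@np.array([(u-K[0,2])/K[0,0],-(v-K[1,2])/K[1,1],-1]);return T[:3,3]+d*(zz-T[2,3])/d[2]
hsv=cv2.cvtColor(c,cv2.COLOR_RGB2HSV)
g=((hsv[...,1]>140)&(hsv[...,0]>15)&(hsv[...,0]<32)); g[:, :255]=0;g[:,315:]=0;g[100:]=0
ys,xs=np.nonzero(g);print('ring px',len(xs),xs.mean(),ys.mean(),xs.min(),xs.max(),ys.min(),ys.max())
e=cv2.fitEllipse(cv2.convexHull(np.stack([xs,ys],1).astype(np.float32)));print(e,cast(*e[0],.138))
# ring depth pts
q=P[g&(z>0)];q=q[abs(q[:,2]-.138)<.004]
A=np.c_[2*q[:,:2],np.ones(len(q))];s=np.linalg.lstsq(A,(q[:,:2]**2).sum(1),rcond=None)[0];print('ring circ',s[:2],np.sqrt(s[2]+s[0]**2+s[1]**2))
# stem layers
reg=(z>0)&(np.hypot(P[...,0]-.477,P[...,1]-.152)<.035)
for lo in(.126,.134,.142,.15,.156,.164,.172,.18):
    q=P[reg&(P[...,2]>=lo)&(P[...,2]<lo+.008)];print(lo,len(q),q.mean(0).round(4),q.min(0).round(4),q.max(0).round(4)) if len(q) else 0
q=P[reg&(abs(P[...,2]-.13)<.003)]
A=np.c_[2*q[:,:2],np.ones(len(q))]
print(cv2.minEnclosingCircle((q[:,:2]*1000).astype(np.float32)))
# held boss top face
m=(z>0)&(abs(P[...,2]-.3095)<.01)&(np.hypot(P[...,0]-.4757,P[...,1]-.03)<.045)&(c.min(2)>120)
q=P[m];print('boss',len(q),q.mean(0),cv2.minAreaRect((q[:,:2]*1000).astype(np.float32)))
m=(z>0)&(P[...,2]>.255)&(P[...,2]<.285)&(np.hypot(P[...,0]-.4757,P[...,1]-.03)<.08)&(np.hypot(P[...,0]-.4757,P[...,1]-.03)>.055)
q=P[m];A=np.c_[2*q[:,:2],np.ones(len(q))];s=np.linalg.lstsq(A,(q[:,:2]**2).sum(1),rcond=None)[0];print('rim',len(q),s[:2],np.sqrt(s[2]+s[0]**2+s[1]**2))
A=np.c_[q[:,:2]-s[:2],np.ones(len(q))];print('rimplane',np.linalg.lstsq(A,q[:,2],rcond=None)[0])
# plate yaw: plate top at low z bright strips; lines
gr=cv2.cvtColor(c,cv2.COLOR_RGB2GRAY)[:145,225:350]
L=cv2.createLineSegmentDetector().detect(gr)[0][:,0]
for l in L:
    if np.hypot(l[2]-l[0],l[3]-l[1])>25: print((l+[225,0,225,0]).round(1),np.degrees(np.arctan2(l[2]-l[0],l[3]-l[1])).round(1))
E
```

```text
ring px 227 291.1409691629956 63.392070484581495 263 306 37 82
((285.0389709472656, 58.98801803588867), (41.94590377807617, 47.37397384643555), 22.328960418701172) [0.4800386  0.15938567 0.138     ]
ring circ [0.48011949 0.15909579] 0.016890915759482115
0.126 2754 [0.4779 0.1545 0.1316] [0.4462 0.1267 0.1261] [0.5116 0.1869 0.134 ]
0.134 614 [0.4791 0.1574 0.1393] [0.4573 0.1411 0.1341] [0.4991 0.1788 0.1419]
0.142 54 [0.4798 0.1539 0.1462] [0.4655 0.1458 0.1421] [0.4941 0.1574 0.1499]
0.15 93 [0.4799 0.1548 0.1548] [0.4659 0.1458 0.1501] [0.4939 0.1749 0.158 ]
0.156 250 [0.4796 0.1569 0.16  ] [0.4659 0.146  0.156 ] [0.494  0.175  0.1636]
0.164 151 [0.4798 0.1601 0.1703] [0.471  0.1512 0.1641] [0.4886 0.1685 0.172 ]
0.172 210 [0.4795 0.1589 0.1765] [0.4711 0.1514 0.172 ] [0.4884 0.1692 0.18  ]
0.18 187 [0.4795 0.1584 0.1831] [0.4727 0.1532 0.1801] [0.4866 0.1673 0.1876]
((479.13336181640625, 158.12344360351562), 33.67342758178711)
boss 5256 [0.47558725 0.04312869 0.30912442] ((475.8917541503906, 36.41831588745117), (37.52922439575195, 65.616943359375), 89.66602325439453)
rim 7415 [0.47562139 0.03296122] 0.05898513434449423
rimplane [-0.00042563 -0.00656706  0.27220841]
[245.4 133.1 244.3   9.4] -179.5
[324.7   9.4 318.8 133.1] -2.7
[282.6 137.2 241.9 143.3] -81.5
[313.2 142.7 282.2 138.6] -97.7
[333.   94.4 336.6  36.9] 176.4
[248.1 112.8 295.6 112.8] 90.1
[330.5 143.2 331.9 118.1] 176.6
[231.   38.1 233.  143.2] 1.1
[300.6 100.8 275.6 101.2] -89.0
[229.9   0.6 230.   33.1] 0.2
```

View pics/w2c.png

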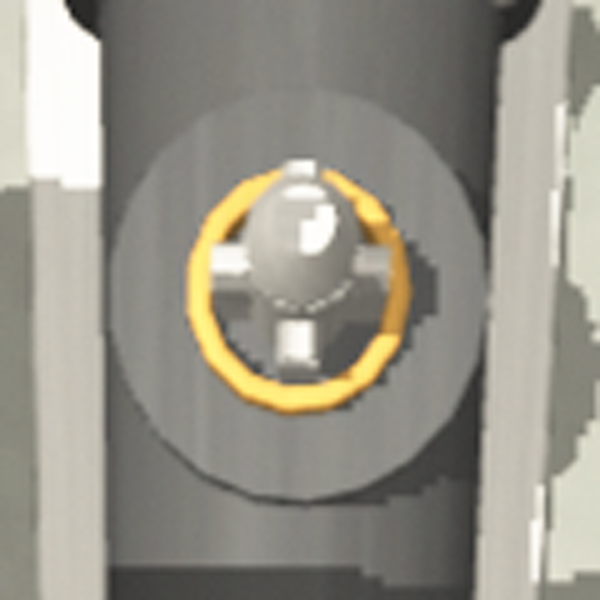

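```bash
cat >> h.py <<'E'
from scipy.optimize import least_squares
def caster(f):
    K=f['K'];T=f['T']
    def cast(u,v,zz):
        d=T[:3,:3]@np.array([(u-K[0,2])/K[0,0],-(v-K[1,2])/K[1,1],-1]);return T[:3,3]+d*(zz-T[2,3])/d[2]
    return cast
def torus(q,x0):
    # centre x,y,z of rim centreline; tilt
    def r(p):
        d=q-p[:3]; h=d[:,2]-p[3]*d[:,0]-p[4]*d[:,1]
        return np.hypot(np.hypot(d[:,0],d[:,1])-.06,h)-.005
    s=least_squares(r,np.r_[x0,0,0],loss='soft_l1',f_scale=.001);return s.x,np.sqrt(np.mean(s.fun**2)),len(q)
E
python3 - <<'E'
from h import *
f=load('wrist');c=f['color'];P=pts(f);z=f['z_map'];cast=caster(f)
for l in [(245.4,133.1,244.3,9.4),(324.7,9.4,318.8,133.1),(333,94.4,336.6,36.9),(330.5,143.2,331.9,118.1),(231,38.1,233,143.2)]:
    a=cast(*l[:2],.01);b=cast(*l[2:],.01);d=b-a;d=d*np.sign(d[1]);print('pipe yaw',np.degrees(np.arctan2(-d[0],d[1])).round(2))
e=monitor.state()['ee_pos']
r=np.hypot(P[...,0]-e[0],P[...,1]-e[1]-.002)
m=(z>0)&(P[...,2]>.255)&(P[...,2]<.29)&(r<.075)&(r>.052)
q=P[m]
p,s,n=torus(q,[e[0],e[1],.267]);print('torus',p.round(4),s,n)
m=(z>0)&(np.hypot(P[...,0]-.4797,P[...,1]-.159)<.05)
q=P[m];b=abs(q[:,2]-.13)<.006;q=q[b]; 
r=np.hypot(q[:,0]-.4797,q[:,1]-.159);k=(r>.022)&(r<.032);print('bonnet z',np.median(q[k,2]),np.percentile(q[k,2],[10,90]))
# bonnet edge
mm=np.zeros(z.shape,np.uint8);mm[m&(P[...,2]>np.median(q[k,2])-.0025)]=255
cn=max(cv2.findContours(mm,cv2.RETR_EXTERNAL,cv2.CHAIN_APPROX_NONE)[0],key=len)[:,0]
zz=np.median(q[k,2]); C=np.array([cast(u,v,zz) for u,v in cn])
def fun(p): return np.hypot(C[:,0]-p[0],C[:,1]-p[1])-p[2]
s=least_squares(fun,[.48,.158,.034],loss='soft_l1',f_scale=.0005);print('bonnet',s.x,len(C))
# stem core cylinder/teeth points
q=P[m];k=(q[:,2]>.163)&(q[:,2]<.174);q=q[k];
s=least_squares(lambda p:np.hypot(q[:,0]-p[0],q[:,1]-p[1])-.009,[.48,.158],loss='soft_l1',f_scale=.0005);print('core',s.x,len(q),np.sqrt(np.mean(s.fun**2)))
# teeth tops
q=P[m];r=np.hypot(q[:,0]-.4797,q[:,1]-.1595);k=(r>.0105)&(r<.017)&(q[:,2]>.156)&(q[:,2]<.164);q=q[k];r=r[k]
a=np.degrees(np.arctan2(q[:,1]-.1595,q[:,0]-.4797));
for a0 in(-90,0,90,180):
    d=(a-a0+180)%360-180;j=abs(d)<30;print('tooth',a0,j.sum(),d[j].mean() if j.any() else '')
print(e)
E
```

```text
pipe yaw -0.94
pipe yaw -0.8
pipe yaw -1.12
pipe yaw -0.69
pipe yaw -0.94
torus [ 0.4756  0.0315  0.2681 -0.0009 -0.0023] 0.0007750236581253574 7959
bonnet z 0.1315866974028297 [0.13061017 0.13258968]
bonnet [0.47974702 0.16031319 0.03325835] 227
core [0.48294992 0.15727951] 198 0.0026877927804622335
tooth -90 41 -0.9790677104190454
tooth 0 46 0.10973330323888876
tooth 90 21 -0.2640486730136886
tooth 180 47 -2.546737718323285
[0.47562968 0.02979847 0.29065108]
```

Request:
move_arm:
  deltas:
    - [0.005, 0, 0, 0, 0.001, -0.035, -1]
    - [0.016, 0, 0, 0, 0.003, -0.075, -1]
    - [0.016, 0, 0, 0, 0.0041, -0.11, -1]
    - [0.016, 0, 0, 0, 0.0041, -0.1285, -1]
    - [0.016, 0, 0, 0.03, 0.0041, -0.1285, -1]
    - [0.016, 0, 0, 0.055, 0.0041, -0.1285, -1]
    - [0.016, 0, 0, 0.055, 0.0041, -0.1285, -1]

```text
time_s: 5.05
ee_pos: [0.4783, 0.1569, 0.234]
tool_rot: [-0.495, -0.502, -0.497, 0.506]
ft_force: [-0.1, 0.4, -4.4]
opening: 0.0435
```

```bash
python3 - <<'E'
from h import *
f=grab('wrist');s=grab('side');a=grab('scene')
e=monitor.state()['ee_pos'];print(e,monitor.state()['tool_rot'])
save('w3.png',f['color'])
save('s3.png',cv2.resize(s['color'][90:240,170:320],None,fx=4,fy=4,interpolation=cv2.INTER_CUBIC))
save('a3.png',cv2.resize(a['color'][140:260,240:390],None,fx=4,fy=4,interpolation=cv2.INTER_CUBIC))
E
```

```text
[0.48035825 0.15788685 0.23662787] [-0.49564291 -0.5038803  -0.49603907  0.5043689 ]
```

View pics/w3.png

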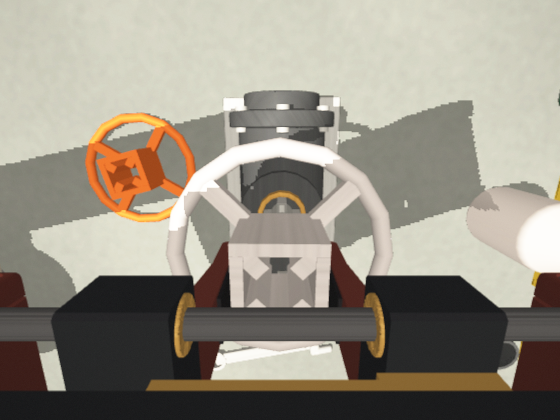

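View pics/s3.png

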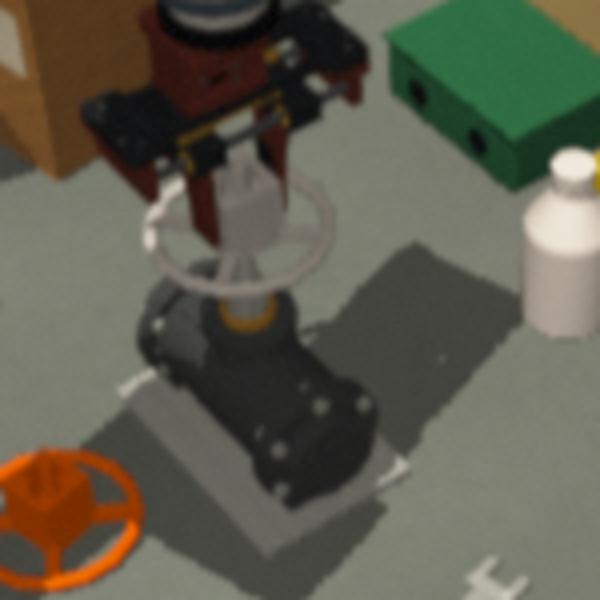

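View pics/a3.png

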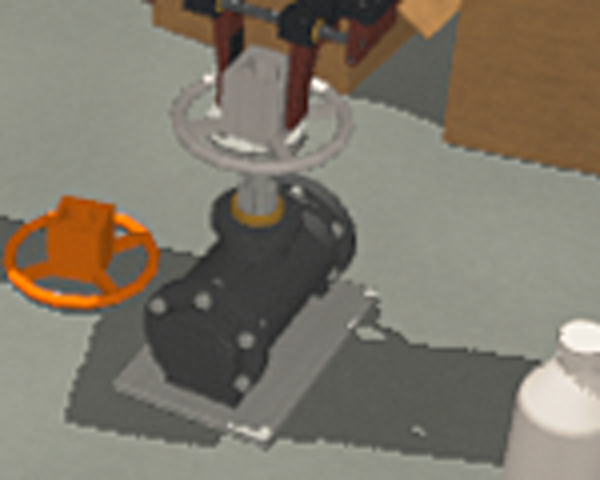

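```bash
python3 - <<'E'
from h import *
e=monitor.state()['ee_pos']
for n in('wrist','side','scene'):
    f=load(n);P=pts(f);z=f['z_map'];cast=caster(f);e0=e
    x,s=np.array([e[0],e[1],e[2]-.024]),0
    for it in range(3):
        r=np.hypot(P[...,0]-x[0],P[...,1]-x[1]);m=(z>0)&(abs(P[...,2]-x[2])<.009)&(r<.07)&(r>.05)
        p,s,k=torus(P[m],x);x=p[:3]
    print(n,'wheel',p.round(4),round(s,5),k)
    c=f['color'] 
    def ring(c,box):
        hsv=cv2.cvtColor(c,cv2.COLOR_RGB2HSV);g=(hsv[...,1]>110)&(hsv[...,0]>12)&(hsv[...,0]<30);o=np.zeros_like(g);u0,v0,u1,v1=box;o[v0:v1,u0:u1]=g[v0:v1,u0:u1];return o
    if n=='wrist':continue
    box=(220,155,245,178) if n=='side' else (290,182,320,202)
    ims=[('now',c)]
    if n=='side':ims+=[('s0',cv2.imread('pics/side0.png')[...,::-1].copy())]
    for t,im in ims:
        g=ring(im,box);ys,xs=np.nonzero(g);C=np.array([cast(u,v,.137)[:2] for u,v in zip(xs,ys)])
        if len(C)<8: print('few',len(C));continue
        # outer edge: fit min circle of fixed radius 19.5 to hull
        H=cv2.convexHull(np.stack([xs,ys],1))[:,0];Hc=np.array([cast(u,v,.137)[:2] for u,v in H])
        print(n,t,len(C),xs.min(),xs.max(),ys.min(),ys.max(),'encl',cv2.minEnclosingCircle((C*1000).astype(np.float32)))
# valve bonnet + stem from side depth
f=load('side');P=pts(f);z=f['z_map']
m=(z>0)&(np.hypot(P[...,0]-.478,P[...,1]-.156)<.05)&(abs(P[...,2]-.1305)<.003);q=P[m]
print('bonnet side',len(q),cv2.minEnclosingCircle((q[:,:2]*1000).astype(np.float32)))
f=load('scene');P=pts(f);z=f['z_map']
m=(z>0)&(np.hypot(P[...,0]-.478,P[...,1]-.156)<.05)&(abs(P[...,2]-.1305)<.003);q=P[m]
print('bonnet scene',len(q),cv2.minEnclosingCircle((q[:,:2]*1000).astype(np.float32)))
E
```

```text
wrist wheel [ 0.4781  0.1573  0.2117 -0.0045 -0.0034] 0.00104 8146
side wheel [ 0.4803  0.1567  0.2132 -0.0112 -0.0042] 0.00206 368
side now 57 225 238 164 172 encl ((477.2568359375, 153.46966552734375), 21.079286575317383)
side s0 60 225 238 163 172 encl ((477.6658020019531, 153.5332489013672), 21.211402893066406)
scene wheel [ 0.4798  0.1576  0.2111 -0.0005 -0.0047] 0.00177 302
scene now 42 298 310 188 196 encl ((481.515869140625, 152.4555206298828), 22.882476806640625)
bonnet side 150 ((478.9068603515625, 157.8583221435547), 35.46577835083008)
bonnet scene 138 ((481.05279541015625, 153.80247497558594), 34.93753433227539)
```

Request:
move_arm:
  deltas:
    - [0, 0, 0, 0, 0, 0, -1]
    - [0, 0, 0, 0.012, 0, 0, -1]
    - [0, 0, 0, 0.024, 0, 0, -1]
    - [0, 0, 0, 0.032, 0, 0, -1]
    - [0, 0, 0, 0.038, 0, 0, -1]
    - [0, 0, 0, 0.038, 0, 0, -1]

```text
time_s: 5.95
ee_pos: [0.48, 0.1578, 0.198]
tool_rot: [-0.495, -0.503, -0.496, 0.505]
ft_force: [-0.2, -0.3, -4.6]
opening: 0.0439
```

```bash
python3 - <<'E'
from h import *
f=grab('wrist');s=grab('side');a=grab('scene')
st=monitor.state();e=st['ee_pos'];print(e,st['ft_force'],st['wrist_torque'],st['opening'])
save('w4.png',f['color'])
for n in('wrist','side','scene'):
    f=load(n);P=pts(f);z=f['z_map']
    x=np.array([e[0],e[1],e[2]-.024])
    for it in range(3):
        r=np.hypot(P[...,0]-x[0],P[...,1]-x[1]);m=(z>0)&(abs(P[...,2]-x[2])<.009)&(r<.07)&(r>.05)
        p,q,k=torus(P[m],x);x=p[:3]
    print(n,'wheel',p.round(4),round(q,5),k)
E
```

```text
[0.48053005 0.15797405 0.19881453] [-0.01026358  0.73440467 -5.57434398] [-0.02399229  0.01127745 -0.00586749] 0.043709571833397354
wrist wheel [ 4.799e-01  1.582e-01  1.757e-01 -1.000e-04 -1.700e-03] 0.00103 8144
side wheel [ 0.4813  0.1572  0.1765 -0.002  -0.0053] 0.00212 347
scene wheel [ 0.4805  0.1573  0.1735  0.0038 -0.0128] 0.00176 296
```

View pics/w4.png

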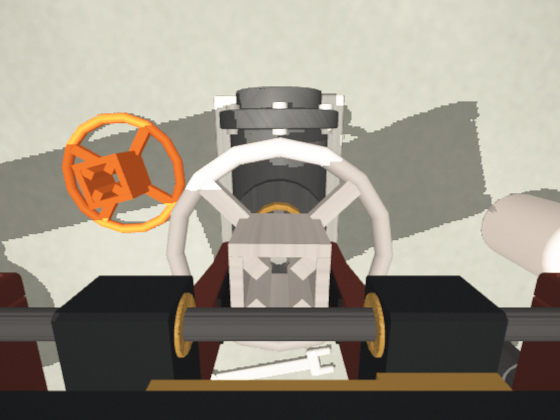

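No contact with the core already inside the bore. Continuing into the splines.

Request:
move_arm:
  deltas:
    - [0, 0, 0, 0.005, 0, 0, -1]
    - [0, 0, 0, 0.01, 0, 0, -1]
    - [0, 0, 0, 0.015, 0, 0, -1]
    - [0, 0, 0, 0.018, 0, 0, -1]
    - [0, 0, 0, 0.018, 0, 0, -1]

```text
time_s: 6.72
ee_pos: [0.4804, 0.1579, 0.1805]
tool_rot: [-0.496, -0.504, -0.496, 0.504]
ft_force: [0.4, -0.2, -3.8]
opening: 0.0435
```

```bash
python3 - <<'E'
from h import *
st=monitor.state();print(st['ee_pos'],st['tool_rot'],st['ft_force'],st['wrist_torque'],st['opening'])
E
```

```text
[0.48035367 0.15789323 0.18048984] [-0.49561682 -0.50380233 -0.49607432  0.50443775] [ 0.35449433 -0.15010253 -3.75948563] [-0.03034277 -0.02417923 -0.00042852] 0.0434823566517763
```

Request:
move_arm:
  deltas:
    - [0, 0, 0, 0.005, 0, 0, -1]
    - [0, 0, 0, 0.009, 0, 0, -1]
    - [0, 0, 0, 0.012, 0, 0, -1]
    - [0, 0, 0, 0.015, 0, 0, -1]
    - [0, 0, 0, 0.0175, 0, 0, -1]
    - [0, 0, 0, 0.0175, 0, 0, -1]
  grip_force: 60

```text
time_s: 7.48
ee_pos: [0.4804, 0.1579, 0.1635]
tool_rot: [-0.496, -0.504, -0.496, 0.504]
ft_force: [-4.1, -1.8, 7.4]
opening: 0.0438
```

```bash
python3 - <<'E'
from h import *
st=monitor.state();print(st['ee_pos'],st['tool_rot'],st['ft_force'],st['wrist_torque'],st['opening'])
E
```

```text
[0.48040451 0.15788764 0.16348734] [-0.49563288 -0.50385507 -0.49604287  0.50440022] [-4.07219938 -1.800333    7.37118137] [-0.22013587  0.79109293 -0.0249805 ] 0.04379979494638399
```

Spring contact reads about 11 N, as expected with roughly 3 mm to go. The slight −x side load says to ease over by about 0.7 mm.

Request:
move_arm:
  deltas:
    - [0, 0, 0, 0, -0.0007, 0.0003, -1]
    - [0, 0, 0, 0.001, -0.0007, 0.0003, -1]
    - [0, 0, 0, 0.002, -0.0007, 0.0003, -1]
    - [0, 0, 0, 0.003, -0.0007, 0.0003, -1]
    - [0, 0, 0, 0.0035, -0.0007, 0.0003, -1]
    - [0, 0, 0, 0.0035, -0.0007, 0.0003, -1]

```text
time_s: 8.22
ee_pos: [0.4803, 0.1579, 0.1612]
tool_rot: [0.496, 0.504, 0.496, -0.504]
ft_force: [-3.5, -1.4, 10.8]
opening: 0.0436
```

```bash
python3 - <<'E'
from h import *
st=monitor.state();print(st['ee_pos'],st['tool_rot'],st['ft_force'],st['wrist_torque'],st['opening'])
E
```

```text
[0.48029961 0.15787491 0.16115951] [ 0.49585372  0.50436991  0.49581829 -0.50388918] [-3.54903596 -1.39883221 10.79935179] [-0.14992864  0.80888382 -0.0399688 ] 0.043637329430853085
```

Request:
move_arm:
  deltas:
    - [0, 0, 0, 0.001, -0.0005, 0.0003, -1]
    - [0, 0, 0, 0.002, -0.0005, 0.0003, -1]
    - [0, 0, 0, 0.003, -0.0005, 0.0003, -1]
    - [0, 0, 0, 0.003, -0.0005, 0.0003, -1]
    - [0, 0, 0, 0.003, -0.0005, 0.0003, -1]
    - [0, 0, 0, 0.003, -0.0005, 0.0003, -1]

```text
time_s: 8.98
ee_pos: [0.4803, 0.1579, 0.1611]
tool_rot: [0.496, 0.505, 0.496, -0.503]
ft_force: [-9.5, -2.5, 30.5]
opening: 0.0438
```

```bash
python3 - <<'E'
from h import *
s=grab('side');a=grab('scene');f=grab('wrist')
st=monitor.state();e=st['ee_pos'];print(e,st['tool_rot'],st['ft_force'],st['wrist_torque'],st['opening'],st['time_s'])
save('w5.png',f['color'])
save('s5.png',cv2.resize(s['color'][90:240,170:320],None,fx=4,fy=4,interpolation=cv2.INTER_CUBIC))
for n in('wrist','side','scene'):
    f=load(n);P=pts(f);z=f['z_map']
    x=np.array([e[0],e[1],e[2]-.024])
    for it in range(3):
        r=np.hypot(P[...,0]-x[0],P[...,1]-x[1]);m=(z>0)&(abs(P[...,2]-x[2])<.009)&(r<.07)&(r>.05)
        p,q,k=torus(P[m],x);x=p[:3]
    print(n,'wheel',p.round(4),round(q,5),k)
E
```

```text
[0.48034024 0.15788689 0.16112063] [ 0.49605985  0.50488683  0.49563258 -0.50335103] [-10.25156944  -2.30573873  31.15454348] [-0.49508943  2.38636944 -0.01106046] 0.04358649714616174 9.125
wrist wheel [ 0.4802  0.1583  0.1388  0.0027 -0.0006] 0.00104 8168
side wheel [ 4.811e-01  1.577e-01  1.396e-01 -2.000e-04 -3.700e-03] 0.0022 331
scene wheel [ 0.4803  0.1572  0.1364  0.0067 -0.0027] 0.00186 284
```

View pics/w5.png

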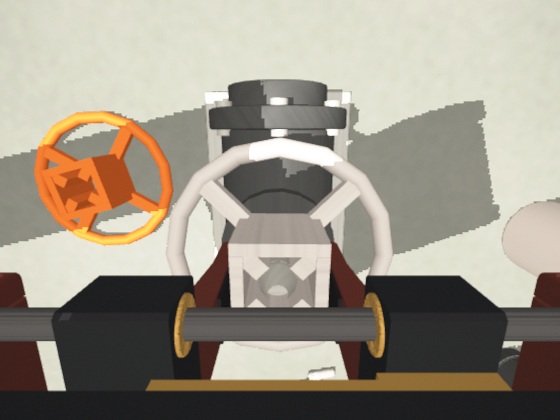

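View pics/s5.png

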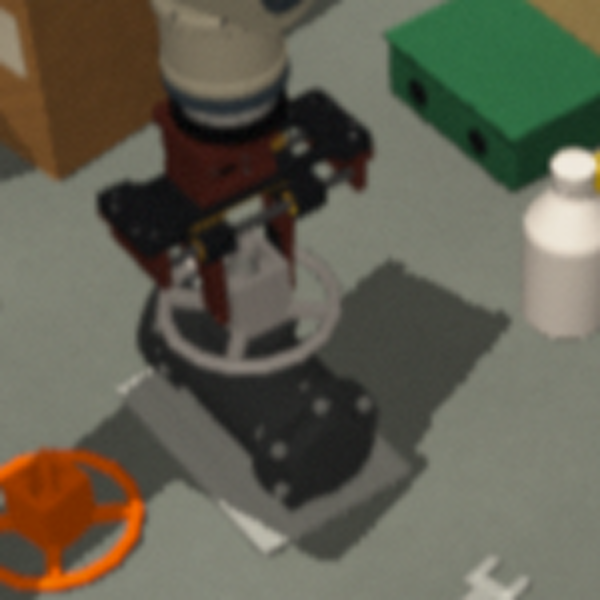

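The wheel has bottomed: the press force rose from about 15 to 35 N with no further travel, at the expected TCP height (0.161), and it stayed steady. Handing in.

```bash
python3 - <<'E'
from h import *
print(env.finish_job());st=monitor.state();print(st['time_s'],st['ee_pos'],st['ft_force'],st['opening'])
E
```

```text
the job is handed in; nothing more can be done
None
the job is handed in; nothing more can be done
```

I put the square-bossed aluminium handwheel over the valve stem, right way up with its splines meshed. I handed the job in with the gripper still holding it pressed down on the bonnet. The hand-in reports no verdict, and I couldn't read the robot afterwards, so what follows was measured before it, at 9.1 s.

- **Fully home:** pushing further raised the press force from about 15 to 35 N with no more travel. The TCP stood at 0.161 m, where I had worked out the wheel would seat. The wrist camera put the underside at 0.1318 m and the bonnet face at 0.1316 m.
- **Level and hold:** the three cameras read a tilt of under 0.01 rad, within the 0.06 limit. The jaws were at 43.6 mm on the 44 mm boss, with the grip set to 60 N, and nothing moved between the last two readings.
- **Bench:** I touched nothing else on the bench, and the last pictures showed nothing out of place.
- **Disagreements:**
  - The cameras differed by 1 mm on the wheel's position and by up to 6 mm on the stem's y. I relied on the wheel sliding over the stem core and into the splines without resistance.
  - A side load of about 10 N towards −x remained at full press. My small shifts towards −x did not relieve it.

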